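# Open a snap ring with ring pliers and hold it in the axle groove

### The job

Slide the round-footed axle stub across the bench, without lifting it, until its foot sits fully home in the horseshoe stop. Then take the ring pliers by their handles, squeeze them right up so the snap ring on their tips opens, lower the open ring level over the end of the shaft down to the groove just above the wide shoulder, and finish there still holding the pliers squeezed, with the ring open round the groove. Leave the other things on the bench where they are.

Things in the scene. Friction and masses are not known exactly. Their poses are not given: they have to be found in the camera images.
- axle: Loose steel axle stub on a round foot, about 0.6 kg, upright on the bench at one of two places on the left (the empty housing stands at the other). Origin: centre of the underside. Foot 90 mm diameter, z 0 to 10 mm; dark shoulder 60 mm, z 10 to 22; groove 36 mm, z 22 to 29; shaft 40 mm, z 29 to 56 (grip it here from above); taper to 32 mm at the top, z 62.
- groove (a point): centre of the axle's groove, on the shaft axis, 25.5 mm above the axle's underside (3.5 mm above the shoulder's top face)
- stop: Aluminium horseshoe stop fixed to the bench, 12 mm high, half-circle of inner radius 46.5 mm and outer radius 60.5 mm, with two flared cheeks that reach 30 mm out on the open side. It opens toward its own +y axis (roughly to the robot's left). The axle's foot slides in from the open side.
- stop_home (a point): the point on the bench where the centre of the axle's foot stands when it is fully home in the horseshoe (centre of the half circle; 1.5 mm play)
- ring_pliers: Loose steel ring pliers with black handles, about 0.26 kg, 185 mm long, lying flat on the bench at the right, with a C-shaped dark snap ring held captive flat under their tips. Origin: under the pivot, at bench level; +x points along the pliers to the ring, z up. Handles one each side of the x axis, x -28 to -96 mm, z 0 to 18 mm, 11 mm thick; jaws z 6 to 15 mm.
- ring_centre (a point): centre of the open ring's clear hole at mid thickness, at (61.5, 0, 2) mm in the pliers' frame, axes as the pliers. Ring 4 mm thick (z 0 to 4), 5 mm wide, inner diameter 38 mm at rest (too small for the 40 mm shaft), about 45 mm clear when fully squeezed
- plier_grip (a point): middle between the handles at the best place to squeeze, (-55, 0, 9) mm in the pliers' frame; squeeze along the pliers' y axis. Width over the handles here: 58 mm at rest, 48 mm when the stop is met and the outer faces are parallel. The spring takes 2 N at rest to 9 N at the stop, so a 20 N grip reaches it; the stop gives a little (45 mm at 20 N, 32 mm at 110 N)
- spread (a joint): angle of one lever of the pliers, rad: 0 at rest (ring closed), grows as the handles are squeezed, 0.09 where the stop is met (ring fully open), about 0.096 in a 20 N grip and 0.14 in a 110 N grip
- empty_housing: bystander: empty fluted grey round housing, 128 mm diameter, 36 mm high, loose; origin at the centre of its underside
- insert_tray: bystander: small black tray of brass inserts, 62 x 90 x 22 mm, loose; origin at the centre of its underside
- road_stud: bystander: closed round stud with clear lens, 128 mm diameter, 47 mm high, loose; origin at the centre of its underside
- thread_lock: bystander: small bottle, 33 mm diameter, 88 mm high, loose; origin at the centre of its underside
Mind the look-alikes: they are no part of the job. What is shaped like the axle but green, orange or purple is not meant.

How it is judged (in metres and radians):
On the way, in this order (a step that is already met when the one before it is completed fails the run):
1. the axle's foot is fully home in the horseshoe stop, standing on the bench, and the pliers have not been lifted yet (horizontal distance between axle and stop_home below 0.006 m and height (world z) of axle below 0.004 m and height (world z) of ring_centre below 0.02 m), for 0.2 s.
2. the pliers are squeezed, the ring is open and lifted above the end of the shaft (value of joint spread above 0.07 rad and z of ring_centre in the frame of axle above 0.062 m and contact force between the fingers and ring_pliers above 3 N), for 0.1 s.
At the end, for the whole second after the job is handed in: Pliers still held squeezed (spread > 0.07 rad, at least 3 N on the handles) and at rest; ring level within 0.12 rad, within 5 mm of the shaft axis and 3 mm of the groove's mid height; axle upright on the bench, its foot within 6 mm of home in the stop (value of joint spread above 0.07 rad and contact force between the fingers and ring_pliers above 3 N and horizontal distance between ring_centre and groove below 0.005 m and z of ring_centre in the frame of groove between -0.003 and 0.003 m and angle between ring_pliers's own z axis and vertical below 0.12 rad and linear speed of ring_pliers below 0.02 m/s and horizontal distance between axle and stop_home below 0.006 m and height (world z) of axle below 0.004 m and angle between axle's own z axis and vertical below 0.05 rad); the arm keeps its last pose, push and grip.
It fails at once if the axle is lifted off the bench or tipped (height (world z) of axle above 0.012 m or angle between axle's own z axis and vertical above 0.2 rad).
It fails at once if a bystander is disturbed by more than 30 mm (distance of any of empty_housing, insert_tray, road_stud, thread_lock from where it was at the start of the episode above 0.03 m).
It also fails if it takes over 59 s, if anything falls off the work surface, if the arm or the gripper's body presses on something with over 40 N, if the wrist force passes 120 N, or if a joint passes its speed limit or range.

### The arm

A 6-joint arm with a two-finger parallel gripper is mounted at the origin on a cart in front of the work surface, level with it; the furniture and walls round the work are solid. World frame = base frame: x ahead of the robot, y to its left, z up, the work surface at z = 0. Lengths are in mm, angles in degrees, forces in N, time in s.
With the tool pointing down it reaches from about 350 to 850 mm from the base axis. Payload 8.1 kg.
Tool frame: the origin (TCP) lies at the very end of the fingers, on their centre line; the grasp point (between the pads) lies 19 mm behind it; z points along the fingers, y is the direction in which the jaws open and shut (so a half turn about z gives the same grasp; the last joint's range is limited). The gripper opens to 85 mm and grips with 20 to 120 N. Pads are 22 mm wide; open, the fingers measure 114 mm over their backs; the gripper's body (76 mm by 85 mm) begins 54 mm behind the grasp point. The pads swing forward as they close: fully open they stand 13 mm farther back than shut.
Start: joints at [64.607, 7.471, 85.268, -0, 87.261, -4.893], TCP at [210.108, 562.014, 231.292] pointing down, gripper open.
Joint ranges: [-169.43, 169.43], [-51.17, 129.36], [1.28, 143.12], [-76.62, 256.62], [0, 156.53], [-152.29, 152.29]. Speed limits (degrees/s): [136.94, 136.94, 159.86, 180, 180, 180].

### API

Orientations are given as [roll, pitch, yaw] about the fixed x, y, z axes, in that order (R = Rz(yaw) Ry(pitch) Rx(roll)).
In Python, from bench import r gives the robot as it stands.
- The arm moves only by the shell command python3 -m crank 'ROWS' [OPENING] [FORCE]. ROWS is JSON, a list that holds one entry, the list of rows, each a list of 6 numbers: the shift along the tool's x, y, z in m, then the turn, a rotation vector about the tool's x, y, z in rad. A call has 1 to 10 rows; each row is the pose to reach, as a shift and turn from the pose measured when the call began, along the tool's axes at that moment; what a row does not reach only later rows make up. A row lasts 1/8 s, in which the tool goes at most 62.5 mm and 10.7 degrees, less where a joint would pass 70% of its speed; a pose out of reach is approached as far as the arm can. A call with a gripper value outside its range is refused whole. OPENING is the closure, from 0 (fully open) to 1 (shut), set as the call begins (- or left out, the last holds). The fingers move at their own pace and stop on an object; FORCE is the grip in N (left out, the last holds). Time passes only in rows, so rows that repeat a pose let the fingers close. It gives the time, the measured TCP pose, the force and the opening at its end, in the units of the state.
- r.sense(): the state, without advancing time (a new reading comes with each control period).
- r.snapshot(name): name is "side" or "top" or "wrist"; returns (picture, depth): 384x512x3 uint8, blue, green, red; 384x512 float32, mm along the optical axis (not along the pixel's ray), 0 where there is no reading.
- r.get_calibration(name): a dict with "mtx" (3x3 intrinsics, pixels), "cam_to_world" (4x4, takes a point from camera to world coordinates). Camera axes: x right, y down, z forward; pixel columns grow to the right and rows downward; lengths in mm; the calibration is good to about 2 mm. The wrist camera is an equidistant fisheye: a pixel r from the principal point sees the ray r / f radians off the axis. A picture is of the moment at which its call begins: read the wrist's pose just before it. get_calibration takes no time and is no camera call; for the wrist camera it gives the pose at the moment of the call.
- r.hand_in(): hands the job in, once; it reports no verdict.
Trained networks look in the newest picture that a camera, given by its name, has taken for a name from the list of things; names that differ only in an ending like _2 or _b are one class to them, and where a whole thing is asked for, a point or a joint stands for the part that bears it (a point fixed in the world has none). Each returns a list of dicts, best first, with "conf" (0 to 1); they miss things now and then, are a little off and sometimes report something else, mostly with a low value. They report only what shows in the picture. A call takes as long as a camera call. They do not tell look-alikes from the thing itself.
- r.look_for(thing, camera): "extent" ([left, top, right, bottom] in pixels, round what is visible of it).
- r.landmark_of(thing, camera): "pixel" ([column, row] in pixels: a listed point, or the origin of a listed thing).
The state is a dict: "time": time; "joint_pos": joint angles; "qd": joint speeds; "joint_efforts": joint torques, N m; "tool_pos": TCP position; "tcp_rot": TCP orientation; "ft_force": force on the tool from outside, world axes, zero at the start; "wrist_torque": the same for the moment, N m; "finger_gap": finger opening in mm.
Only numpy, scipy, OpenCV 4.12 (cv2) and the standard library are available. Lean on these libraries where they do the work, as an engineer would, in place of code of your own. Each camera call takes 0.05 s, during which the arm holds its last target.

## Working session

There is one attempt and no reset: what is moved stays moved. The work goes in short steps, Python scripts to look and compute and a shell command to move; the robot and the scene stay as the last step left them, time stands still between calls to the robot, and variables do not carry over. Pictures are saved under pics/ and viewed, and the job is handed in when it is done.

```bash
ls; mkdir -p pics; python3 - <<'E'
from bench import r
import cv2
s=r.sense();print(s)
for n in("side","top","wrist"):
    im,d=r.snapshot(n);cv2.imwrite(f"pics/{n}0.png",im)
    c=r.get_calibration(n);print(n,c["mtx"],c["cam_to_world"])
    import numpy as np; np.save(f"pics/{n}0d.npy",d)
E
```

```text
pics
{'time': 0.0, 'joint_pos': array([ 6.46063157e+01,  7.51463188e+00,  8.53297427e+01, -2.87914363e-04,
        8.72621408e+01, -4.89442349e+00]), 'qd': array([-0.18313452, -0.11073773,  0.08620226, -0.04533171, -0.025956  ,
        0.03898457]), 'joint_efforts': array([ 1.18922082e-03, -5.69388127e+01, -5.00558996e+01,  2.88873241e-05,
        1.40755170e-02, -2.66030696e-05]), 'tool_pos': array([209.87217851, 561.50436386, 230.2449632 ]), 'tcp_rot': array([-1.79893848e+02, -8.80137134e-03,  1.59500745e+02]), 'ft_force': array([-0.23644717, -0.06580989, -0.21161484]), 'wrist_torque': array([ 0.0321894 , -0.00106695,  0.02775897]), 'finger_gap': 85.16155198931067}
side [[364.23198549   0.         260.13172224]
 [  0.         364.23198549 193.41044512]
 [  0.           0.           1.        ]] [[ 9.98683789e-01 -3.10269330e-03  5.11963267e-02  4.83043822e+02]
 [-4.71051282e-02 -4.50405263e-01  8.91580734e-01 -1.02556965e+03]
 [ 2.02927934e-02 -8.92818835e-01 -4.49958587e-01  5.46526997e+02]
 [ 0.00000000e+00  0.00000000e+00  0.00000000e+00  1.00000000e+00]]
top [[403.45442206   0.         249.93666418]
 [  0.         403.45442206 193.77245038]
 [  0.           0.           1.        ]] [[-9.60825046e-03 -9.97715012e-01  6.68762781e-02  4.41700889e+02]
 [-9.99945259e-01  9.86371816e-03  3.49085199e-03 -1.40261954e+01]
 [-4.14252420e-03 -6.68390763e-02 -9.97755169e-01  1.25863636e+03]
 [ 0.00000000e+00  0.00000000e+00  0.00000000e+00  1.00000000e+00]]
wrist [[297.31863964   0.         255.55656352]
 [  0.         297.31863964 189.68049499]
 [  0.           0.           1.        ]] [[ 3.49963498e-01  9.03102654e-01  2.48859693e-01  1.48224377e+02]
 [ 9.36762679e-01 -3.37073018e-01 -9.41141012e-02  5.85169540e+02]
 [-1.11080673e-03  2.66058972e-01 -9.63956114e-01  3.73554755e+02]
 [ 0.00000000e+00  0.00000000e+00  0.00000000e+00  1.00000000e+00]]
```

View pics/top0.png

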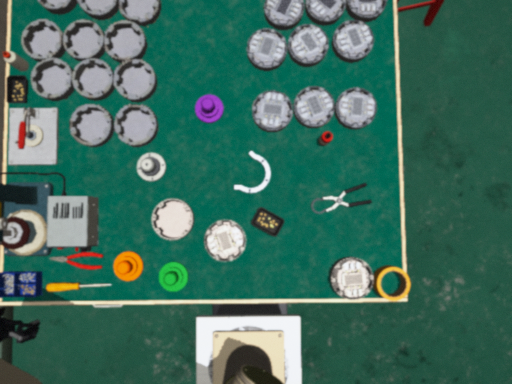

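View pics/side0.png

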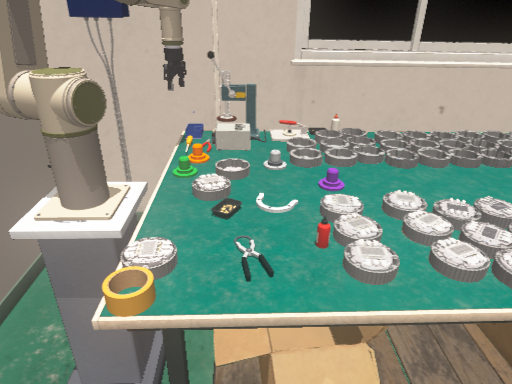

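View pics/wrist0.png

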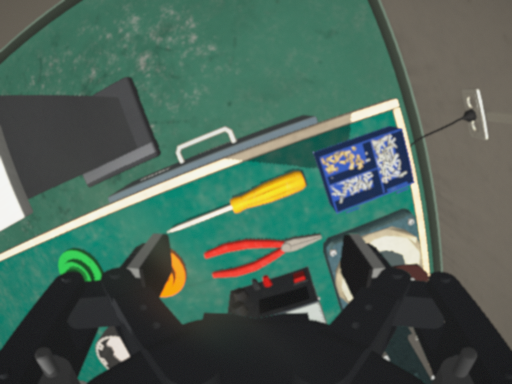

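The silver axle candidate is at top (151,166) and side (275,158). The same shape also appears in green (173,277), orange (128,265) and purple (209,107). The stop is at (255,172), opening left. The pliers are at (340,198) with the ring on the left. I'll take measurements and enlarge the crops.

```bash
cat > h.py <<'E'
from bench import r
import numpy as np, cv2
def ray(cam,px):
    c=r.get_calibration(cam);K=c["mtx"];T=np.array(c["cam_to_world"])
    x=(px[0]-K[0,2])/K[0,0];y=(px[1]-K[1,2])/K[1,1]
    if cam=="wrist":
        t=np.hypot(x,y);k=np.sin(t)/t if t>1e-9 else 1.0
        d=np.array([x*k,y*k,np.cos(t)])
    else: d=np.array([x,y,1.0])
    return T[:3,3],T[:3,:3]@d
def at_z(cam,px,z):
    o,d=ray(cam,px);return o+d*(z-o[2])/d[2]
def cloud(cam,d):
    c=r.get_calibration(cam);K=c["mtx"];T=np.array(c["cam_to_world"])
    v,u=np.indices(d.shape);x=(u-K[0,2])/K[0,0];y=(v-K[1,2])/K[1,1]
    if cam=="wrist":
        t=np.hypot(x,y)+1e-9;k=np.tan(np.minimum(t,1.4))/t;x=x*k;y=y*k
    P=np.stack([x*d,y*d,d],-1)
    W=P@T[:3,:3].T+T[:3,3];W[d<=0]=np.nan;return W
E
python3 - <<'E'
from h import *
np.set_printoptions(precision=1,suppress=True)
zs=dict(axle=0,groove=25.5,stop=0,stop_home=0,ring_pliers=0,ring_centre=2,plier_grip=9,empty_housing=0,insert_tray=0,road_stud=0,thread_lock=0)
for cam in("top","side"):
    im,d=r.snapshot(cam)
    for t,z in zs.items():
        for h in r.landmark_of(t,cam)[:4]:
            print(cam,t,round(h["conf"],2),np.array(h["pixel"]),at_z(cam,h["pixel"],z))
im=cv2.imread("pics/top0.png")
a=cv2.resize(im[130:240,120:250],None,fx=3,fy=3,interpolation=cv2.INTER_CUBIC)
b=cv2.resize(im[130:240,250:380],None,fx=3,fy=3,interpolation=cv2.INTER_CUBIC)
cv2.imwrite("pics/crop0.png",np.hstack([a,b]))
E
```

```text
top axle 0.97 [209.2 108.5] [798.5 117.    0. ]
top axle 0.75 [171.  275.9] [274.4 236.5   0. ]
top axle 0.72 [131.2 268.9] [296.9 359.7   0. ]
top axle 0.63 [150.9 169.8] [604.6 300.9   0. ]
top groove 0.96 [149.7 166.7] [611.  298.2  25.5]
top groove 0.9 [125.1 265.7] [309.6 370.8  25.5]
top groove 0.71 [172.8 276. ] [277.4 226.   25.5]
top groove 0.66 [207.8 109.9] [786.9 118.7  25.5]
top stop 0.57 [248.  174.4] [587.   -4.1   0. ]
top stop_home 0.83 [249.7 174.5] [586.7  -9.5   0. ]
top ring_pliers 0.86 [338.4 202.4] [ 496.4 -285.3    0. ]
top ring_pliers 0.6 [354.6 199.4] [ 505.2 -336.     0. ]
top ring_pliers 0.26 [250.8 174.8] [585.7 -12.9   0. ]
top ring_centre 0.71 [226.  239.7] [384.   65.9   2. ]
top ring_centre 0.62 [320.1 205.7] [ 486.6 -227.7    2. ]
top plier_grip 0.79 [353.5 199.8] [ 503.6 -330.3    9. ]
top empty_housing 0.88 [172.7 219.1] [449.3 231.8   0. ]
top insert_tray 0.84 [265.8 222.4] [436.3 -58.1   0. ]
top road_stud 0.56 [225.5 242.2] [376.2  67.6   0. ]
top thread_lock 0.63 [322.9 140.8] [ 691.1 -241.2    0. ]
side axle 0.85 [186.8 172.8] [280.3 229.3   0
[... 269 characters left out ...]
[274.8 160.1] [613.1 294.2  25.5]
side groove 0.57 [182.1 161.9] [258.5 274.2  25.5]
side stop 0.69 [273.6 204.4] [584.1 -19.8   0. ]
side stop_home 0.62 [243.9 243.2] [ 489.  -231.8    0. ]
side stop_home 0.59 [274.2 202.1] [587.2  -4.5   0. ]
side ring_pliers 0.69 [249.  250.4] [ 501.7 -264.     0. ]
side ring_centre 0.78 [244.2 241.9] [ 489.8 -228.7    2. ]
side plier_grip 0.7 [275.6 157. ] [623.3 370.5   9. ]
side plier_grip 0.66 [253.2 265.7] [ 510.1 -337.7    9. ]
side empty_housing 0.9 [232.8 170.1] [450.4 254.9   0. ]
side insert_tray 0.87 [227.1 211.8] [439.6 -65.2   0. ]
side road_stud 0.81 [211.9 192.8] [384.9  63.    0. ]
side thread_lock 0.59 [322.1 243.2] [ 695.2 -235.4    0. ]
```

View pics/crop0.png

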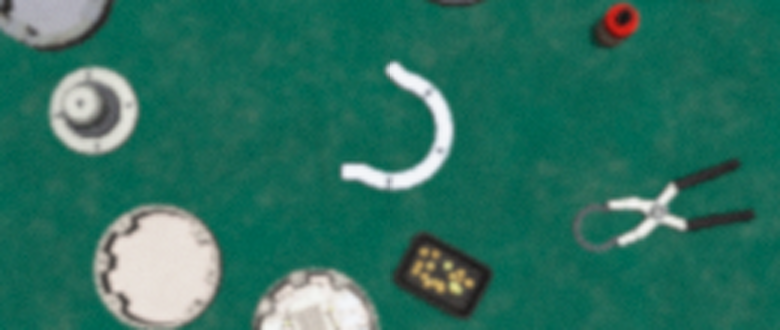

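Confirmed: the steel-coloured one at top (151,166), with light foot and dark shoulder, stands beside the housing and is the axle. The others are coloured. The horseshoe opens to the left and slightly up. Next, finer fits from the top depth.

```bash
python3 - <<'E'
from h import *
from scipy.optimize import least_squares
np.set_printoptions(precision=1,suppress=True)
im,d=r.snapshot("top");W=cloud("top",d)
def box(x0,x1,y0,y1,z0,z1):
    m=(W[...,0]>x0)&(W[...,0]<x1)&(W[...,1]>y0)&(W[...,1]<y1)&(W[...,2]>z0)&(W[...,2]<z1);return W[m]
print("bench z",np.nanmedian(box(640,700,50,200,-30,30)[:,2]))
p=box(540,680,230,370,50,80);print("shaft top",len(p),p.mean(0))
p=box(540,680,230,370,5,16);print("foot",len(p),(p.min(0)+p.max(0))/2,p.min(0),p.max(0))
p=box(500,680,-100,80,6,20);print("stop",len(p),p.min(0),p.max(0))
# bright mask on stop
hsv=cv2.cvtColor(im,cv2.COLOR_BGR2HSV)
m=(hsv[...,1]<70)&(hsv[...,2]>150)
v,u=np.nonzero(m);s=(u>225)&(u<275)&(v>145)&(v<200);u=u[s];v=v[s]
q=np.array([at_z("top",(a,b),12)[:2] for a,b in zip(u,v)]);print(len(q),q.min(0),q.max(0))
def res(t):
    rr=np.hypot(q[:,0]-t[0],q[:,1]-t[1]);n=(q[:,1]-t[1])
    return np.where(n<0.1*60,rr-53.5,0)
f=least_squares(res,[590,-5]);print("home",f.x,np.sqrt(np.mean(f.fun**2)))
ends=q[np.hypot(*(q-f.x).T)>0]; 
a=np.degrees(np.arctan2(q[:,1]-f.x[1],q[:,0]-f.x[0]));print("angles",np.sort(a)[:6],np.sort(a)[-6:], np.mean(q,0)-f.x)
# free angle hist
h=np.histogram(a,np.arange(-180,181,15));print(h[0])
E
sed -i 's/zz//' h.py
```

```text
bench z -0.030005507523469532
shaft top 142 [614.4 299.3  60.2]
foot 360 [611.5 297.9  10.5] [543.4 230.2   5. ] [679.6 365.6  15.9]
stop 355 [506.8 -94.8   6. ] [669.1  73.9  19.7]
419 [530.6 -72.8] [659.   39.6]
home [591.7 -12.6] 4.912404391681198
angles [-179.6 -179.6 -179.5 -179.5 -179.4 -176.7] [174.6 177.  177.1 177.2 177.4 177.5] [-10.3 -19.3]
[29 27 26 26 25 26 27 25 29 22 26 29  8  0  0  0  0  0  0  0 15 28 27 24]
```

```bash
cat >> h.py <<'E'
from scipy.spatial.transform import Rotation as R
def plan(p,yaw=None,rpy=None):
    s=r.sense();R0=R.from_euler("xyz",s["tcp_rot"],degrees=True)
    t=rpy if rpy is not None else [180,0,yaw if yaw is not None else s["tcp_rot"][2]]
    Rt=R.from_euler("xyz",t,degrees=True)
    print("shift m",np.round(R0.inv().apply(np.array(p)-s["tool_pos"])/1000,4),"rotvec",np.round((R0.inv()*Rt).as_rotvec(),4),"t",s["time"])
E
python3 - <<'E'
from h import *
np.set_printoptions(precision=1,suppress=True,linewidth=150)
d=np.load("pics/top0d.npy");W=cloud("top",d)
# max z grid 50mm
for x in range(750,150,-50):
    print(x,[int(np.nanmax(np.r_[W[...,2][(abs(W[...,0]-x)<25)&(abs(W[...,1]-y)<25)],-9])) for y in range(650,-50,-50)])
plan([590,330,200]); plan([500,250,220])
E
```

```text
750 [80, 17, 43, 40, 42, 43, 10, 43, 7, 6, 24, 24, 7, 42]
700 [84, 18, 41, 42, 43, 43, 43, 43, 6, 8, 6, 7, 6, 8]
650 [84, 18, 5, 6, 7, 5, 11, 63, 23, 5, 6, 8, 7, 16]
600 [13, 13, 17, 6, 6, 6, 24, 68, 25, 6, 5, 6, 7, 6]
550 [190, 25, 36, 6, 7, 7, 6, 13, 7, 6, 6, 5, 17, 16]
500 [192, 93, 95, 96, 94, 6, 6, 38, 41, 41, 41, 8, 6, 5]
450 [223, 93, 97, 95, 95, 7, 6, 39, 34, 39, 40, 49, 46, 38]
400 [189, 96, 95, 95, 95, 5, 7, 37, 39, 41, 43, 51, 53, 49]
350 [90, 90, 94, 96, 94, 57, 60, 8, 6, 5, 39, 52, 51, 47]
300 [48, 7, 14, 16, 16, 65, 66, 8, 67, 65, 5, 34, 37, 6]
250 [45, 265, 375, 26, 19, 14, 13, 6, 63, 66, 6, 6, 9, 6]
200 [40, 256, 381, 383, 7, 616, 612, 6, 5, 6, 6, 6, 5, 6]
shift m [-0.4 -0.1  0. ] rotvec [0. 0. 0.] t 1.4
shift m [-0.4 -0.2  0. ] rotvec [0. 0. 0.] t 1.4
```

```bash
sed -i 's/^def plan/np.set_printoptions(precision=4,suppress=True)\ndef plan/' h.py; python3 - <<'E'
from h import *
plan([613,298,170])
E
```

```text
shift m [-0.4698 -0.1062  0.0613] rotvec [0. 0. 0.] t 1.4
```

```bash
python3 -m crank '[[[-0.05,-0.011,0,0,0,0],[-0.10,-0.023,0,0,0,0],[-0.15,-0.034,0,0,0,0],[-0.20,-0.045,0.01,0,0,0],[-0.25,-0.057,0.02,0,0,0],[-0.30,-0.068,0.03,0,0,0],[-0.36,-0.081,0.04,0,0,0],[-0.42,-0.095,0.05,0,0,0],[-0.47,-0.106,0.061,0,0,0],[-0.47,-0.106,0.061,0,0,0]]]' 0
python3 - <<'E'
from h import *
s=r.sense();print(s["tool_pos"],s["tcp_rot"],s["time"])
im,d=r.snapshot("wrist");cv2.imwrite("pics/w1.png",im)
for t,z in(("axle",0),("groove",25.5),("stop_home",0),("stop",0)):
    for h in r.landmark_of(t,"wrist")[:3]: print(t,h["conf"],h["pixel"],at_z("wrist",h["pixel"],z))
E
```

```text
time: 2.65
tool_pos: [615.3, 294.6, 168.1]
tcp_rot: [-179.9, -0.1, 159.2]
ft_force: [0.9, 0.2, -0.9]
finger_gap: 85.7
[615.2547 294.613  168.1187] [-179.8719   -0.0676  159.2366] 2.65
axle 0.9 [260.9, 172.6] [616.3222 303.014    0.    ]
groove 0.89 [261.1, 178.2] [616.2835 303.5569  25.5   ]
```

View pics/w1.png

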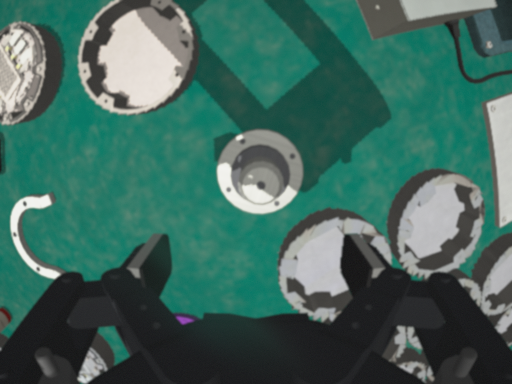

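The wrist view shows the axle at (261,172), with the shaft top near (262,184). The stop is at the left edge, around (30,235).

```bash
python3 - <<'E'
from h import *
im,d=r.snapshot("wrist")
hsv=cv2.cvtColor(im,cv2.COLOR_BGR2HSV)
g=((hsv[...,0]>65)&(hsv[...,0]<95)&(hsv[...,1]>110)).astype(np.uint8)
pts=[]
K=r.get_calibration("wrist")
# radial edge search outward on foot
c=np.array([260.,172.])
for a in np.arange(0,360,4):
    for rad in np.arange(30,60,.5):
        q=c+rad*np.array([np.cos(np.radians(a)),np.sin(np.radians(a))])
        if g[int(round(q[1])),int(round(q[0]))]: pts.append(q);break
pts=np.array(pts)
q=np.array([at_z("wrist",p,6)[:2] for p in pts])
from scipy.optimize import least_squares
f=least_squares(lambda t:np.hypot(q[:,0]-t[0],q[:,1]-t[1])-t[2],[615,300,45],loss="soft_l1");print(f.x,np.std(f.fun))
W=cloud("wrist",d);m=(abs(W[...,0]-615)<60)&(abs(W[...,1]-300)<60)
p=W[m&(W[...,2]>58)&(W[...,2]<68)];print("top",len(p),p.mean(0),p.min(0),p.max(0))
p=W[m&(W[...,2]>7)&(W[...,2]<14)];print("foot",(p.min(0)+p.max(0))/2,p.min(0),p.max(0))
# stop from wrist depth
m=(W[...,0]>480)&(W[...,0]<700)&(W[...,1]>-120)&(W[...,1]<90)&(hsv[...,2]>140)&(hsv[...,1]<80)&(np.abs(W[...,2]-12)<10)
print("stop",m.sum(),np.nanmedian(W[m],0) if m.any() else 0)
cv2.imwrite("pics/c1.png",cv2.resize(im[90:240,180:340],None,fx=4,fy=4))
E
```

```text
[616.5507 298.4949  46.9679] 0.38870060815235297
top 1356 [614.2269 299.2767  61.9677] [596.3112 280.0099  58.0065] [634.0345 318.4913  64.5746]
foot [615.6163 298.917   10.5257] [570.982  253.8667   7.0652] [660.2507 343.9673  13.9862]
stop 1003 [556.1785 -35.3282  12.5675]
```

View pics/c1.png

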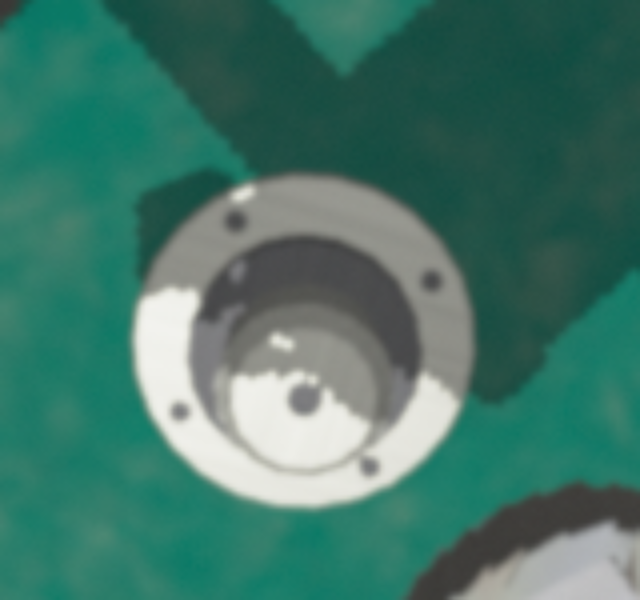

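```bash
python3 - <<'E'
from h import *
plan([615,299,30],159.5)
E
```

```text
shift m [-0.0024  0.0004  0.1411] rotvec [0.0008 0.0005 0.0018] t 2.95
```

```bash
python3 -m crank '[[[-0.002,0.0,0.04,0,0,0],[-0.002,0.0,0.08,0,0,0],[-0.002,0,0.11,0,0,0],[-0.002,0,0.13,0,0,0],[-0.002,0,0.141,0,0,0],[-0.002,0,0.141,0,0,0]]]' 0
python3 -m crank '[[[0,0,0,0,0,0],[0,0,0,0,0,0],[0,0,0,0,0,0],[0,0,0,0,0,0],[0,0,0,0,0,0],[0,0,0,0,0,0]]]' 1 40
python3 - <<'E'
from h import *
s=r.sense();print(s["tool_pos"],s["tcp_rot"],s["time"],s["ft_force"],s["finger_gap"])
im,d=r.snapshot("wrist");cv2.imwrite("pics/w2.png",im)
E
```

```text
time: 3.7
tool_pos: [614.3, 299.0, 30.0]
tcp_rot: [180.0, 0.0, 159.6]
ft_force: [0.2, -0.2, 0.9]
finger_gap: 85.5
time: 4.45
tool_pos: [615.0, 299.0, 31.4]
tcp_rot: [179.9, 0.1, 159.6]
ft_force: [-2.1, -1.8, 5.6]
finger_gap: 38.6
[614.9908 299.0182  31.3621] [179.9236   0.0868 159.6159] 4.45 [-2.0872 -1.8173  5.6497] 38.6435563563357
```

View pics/w2.png

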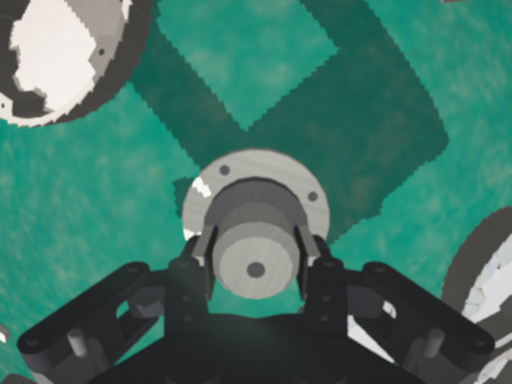

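```bash
python3 -m crank '[[[-0.006,-0.012,0,0,0,0],[-0.016,-0.034,0,0,0,0],[-0.028,-0.058,0,0,0,0],[-0.040,-0.082,0,0,0,0],[-0.052,-0.106,0,0,0,0],[-0.064,-0.130,0,0,0,0],[-0.076,-0.156,0,0,0,0],[-0.086,-0.178,0,0,0,0],[-0.091,-0.188,0,0,0,0],[-0.091,-0.188,0,0,0,0]]]' - 40
python3 - <<'E'
from h import *
s=r.sense();print(s["tool_pos"],s["tcp_rot"],s["time"],s["ft_force"],s["finger_gap"])
im,d=r.snapshot("wrist");cv2.imwrite("pics/w3.png",im);np.save("pics/w3d.npy",d)
T=r.snapshot("top")[0];cv2.imwrite("pics/t3.png",cv2.resize(T[100:250,130:330],None,fx=4,fy=4,interpolation=cv2.INTER_CUBIC))
W=cloud("wrist",d);np.save("pics/w3W.npy",W)
E
```

```text
time: 5.75
tool_pos: [634.9, 88.8, 31.4]
tcp_rot: [-180.0, 0.1, 159.5]
ft_force: [-0.6, -3.4, 1.4]
finger_gap: 38.6
[634.8802  88.828   31.3899] [-179.991     0.122   159.5097] 5.75 [-0.5876 -3.3961  1.351 ] 38.56120414168774
```

View pics/w3.png

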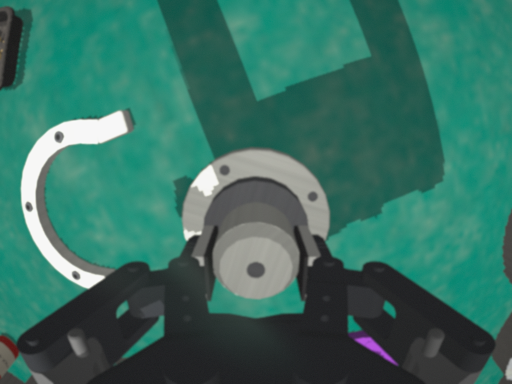

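View pics/t3.png

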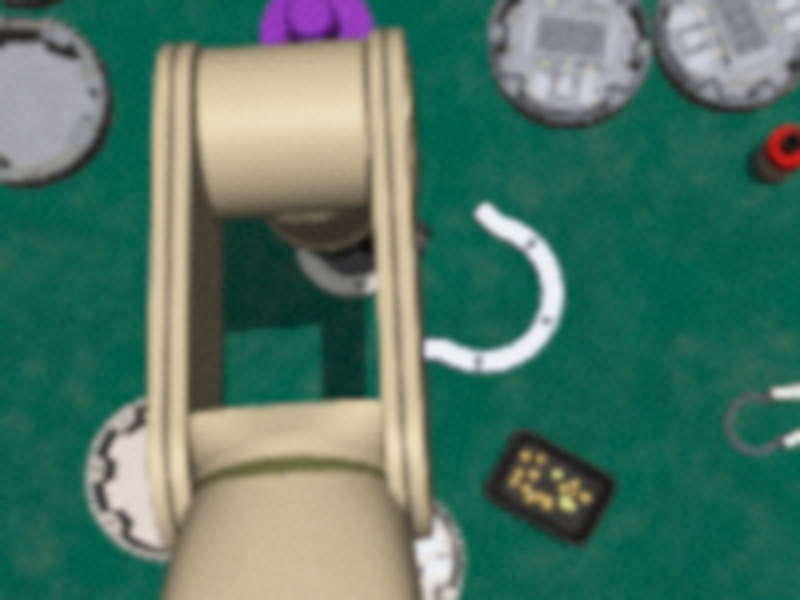

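```bash
python3 - <<'E'
from h import *
from scipy.optimize import least_squares
def fit(q,name):
    def res(t):
        c=t[:2];a=np.array([np.cos(t[2]),np.sin(t[2])]);b=np.array([-a[1],a[0]])
        u=(q-c)@a;v=np.abs((q-c)@b)
        rr=np.hypot(u,v)
        flare=v-(53.5+t[3]*np.maximum(u,0))
        return np.where(u<0,rr-53.5,flare)
    for a0 in (50,65,80,100):
        f=least_squares(res,[589,-8,np.radians(a0),0.2],loss="soft_l1");
        a=np.array([np.cos(f.x[2]),np.sin(f.x[2])]);u=(q-f.x[:2])@a
        print(name,f.x[:2],np.degrees(f.x[2]),f.x[3],f.cost/len(q),"umin/max",u.min(),u.max(),len(q))
im=cv2.imread("pics/top0.png");hsv=cv2.cvtColor(im,cv2.COLOR_BGR2HSV)
m=(hsv[...,1]<90)&(hsv[...,2]>140)
v,u=np.nonzero(m);s=(u>230)&(u<275)&(v>145)&(v<200)
qt=np.array([at_z("top",(a,b),12)[:2] for a,b in zip(u[s],v[s])]);fit(qt,"top")
im=cv2.imread("pics/w3.png");hsv=cv2.cvtColor(im,cv2.COLOR_BGR2HSV)
W=np.load("pics/w3W.npy")
m=(hsv[...,1]<90)&(hsv[...,2]>140);m[:, 140:]=0;m[:95]=0;m[300:]=0
p=W[m];p=p[(abs(p[:,2]-12)<5)];print(np.median(p,0));
v,u=np.nonzero(m);q=np.array([at_z("wrist",(a,b),12)[:2] for a,b in zip(u,v)]);
q=q[(q[:,0]<660)&(q[:,1]<60)];fit(q,"wrist");fit(p[:,:2],"wristdepth")
E
```

```text
top [590.5877 -13.0307] 65.47416349095765 0.12404687571241364 3.9370650588542135 umin/max -61.970025165679104 33.236510842754235 455
top [590.5877 -13.0307] 65.47407194369659 0.12404651842523987 3.9370650588653215 umin/max -61.97002226054703 33.23659947945376 455
top [590.5877 -13.0307] 65.47423297835884 0.12404702856295627 3.9370650588651785 umin/max -61.97002436958873 33.236446565585084 455
top [590.5877 -13.0307] 65.47424910776594 0.12404707945067951 3.937065058870175 umin/max -61.97002449958502 33.2364313307717 455
[551.1224 -31.3255  12.3487]Traceback (most recent call last):
  File "<stdin>", line 22, in <module>
  File "h.py", line 12, in at_z
    o,d=ray(cam,px);return o+d*(z-o[2])/d[2]
        ~~~^^^^^^^^
  File "h.py", line 4, in ray
    c=r.get_calibration(cam);K=c["mtx"];T=np.array(c["cam_to_world"])
ValueError: time passes only in moves, steps and waits
```

```bash
python3 - <<'E'
import numpy as np,cv2
from scipy.optimize import least_squares
W=np.load("pics/w3W.npy");im=cv2.imread("pics/w3.png");hsv=cv2.cvtColor(im,cv2.COLOR_BGR2HSV)
m=(hsv[...,1]<90)&(hsv[...,2]>140);m[:, 140:]=0;m[:95]=0;m[300:]=0
q=W[m];q=q[(abs(q[:,2]-12)<3)][:,:2]
def res(t):
    a=np.array([np.cos(t[2]),np.sin(t[2])]);b=np.array([-a[1],a[0]])
    u=(q-t[:2])@a;v=np.abs((q-t[:2])@b)
    return np.where(u<0,np.hypot(u,v)-53.5,v-53.5-t[3]*u)
f=least_squares(res,[590,-12,1.14,.12],loss="soft_l1");print(f.x,np.degrees(f.x[2]),f.cost/len(q),len(q))
E
sed -i 's/^def ray(cam,px):/_c={}\ndef ray(cam,px,cal=None):/' h.py
python3 - <<'E'
import re
s=open('h.py').read()
s=s.replace('c=r.get_calibration(cam);K=c["mtx"]','c=cal_(cam);K=c["mtx"]').replace('_c={}\n','''_c={}
def cal_(cam):
    k=cam if cam!="wrist" else ("wrist",float(r.sense()["time"]))
    if k not in _c:_c[k]=r.get_calibration(cam)
    return _c[k]
''')
open('h.py','w').write(s)
E
python3 -c "
from h import *
plan([591,-12.5,31.4],159.5)"
```

```text
[ 5.91411961e+02 -1.09038825e+01  1.25232348e+00 -1.14242089e-02] 71.75284997197652 3.0010063562209153 4321
shift m [ 0.0054 -0.1116 -0.    ] rotvec [0.0003 0.0022 0.0014] t 5.85
```

```bash
python3 -m crank '[[[0.001,-0.015,0,0,0,0],[0.002,-0.033,0,0,0,0],[0.003,-0.05,0,0,0,0],[0.0035,-0.067,0,0,0,0],[0.004,-0.083,0,0,0,0],[0.005,-0.096,0,0,0,0],[0.005,-0.106,0,0,0,0],[0.0054,-0.111,0,0,0,0],[0.0054,-0.112,0,0,0,0],[0.0054,-0.112,0,0,0,0]]]'
python3 - <<'E'
from h import *
s=r.sense();print(s["tool_pos"],s["tcp_rot"],s["time"],s["ft_force"],s["finger_gap"])
im,d=r.snapshot("wrist");cv2.imwrite("pics/w4.png",im)
E
```

```text
time: 7.1
tool_pos: [590.8, -13.0, 31.4]
tcp_rot: [-180.0, 0.1, 159.6]
ft_force: [0.8, -0.6, 0.6]
finger_gap: 38.7
[590.7871 -13.0274  31.3798] [-179.9879    0.1244  159.5925] 7.1 [ 0.8007 -0.5751  0.5801] 38.65290806656248
```

View pics/w4.png

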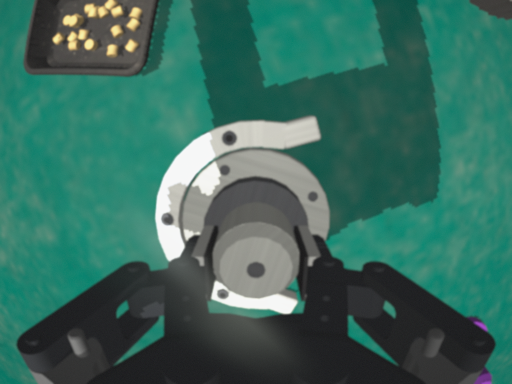

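```bash
python3 -m crank '[[[0,-0.001,0,0,0,0],[0,-0.002,0,0,0,0],[0,-0.002,0,0,0,0]]]'
python3 -m crank '[[[0,-0.001,0,0,0,0],[0,-0.002,0,0,0,0],[0,-0.002,0,0,0,0]]]'
```

```text
time: 7.52
tool_pos: [590.3, -14.3, 31.4]
tcp_rot: [180.0, 0.1, 159.6]
ft_force: [1.8, 5.2, 0.8]
finger_gap: 38.5
time: 7.9
tool_pos: [590.2, -14.5, 31.5]
tcp_rot: [179.8, 0.2, 159.6]
ft_force: [3.3, 10.0, -0.8]
finger_gap: 38.8
```

```bash
python3 -m crank '[[[0,0.001,0,0,0,0],[0,0.001,0,0,0,0],[0,0.001,0,0,0,0],[0,0.001,0,0,0,0]]]' 0
python3 -m crank '[[[0,0,-0.005,0,0,0],[0,0,-0.03,0,0,0],[0,0,-0.06,0,0,0],[0,0,-0.10,0,0,0],[0.02,0,-0.14,0,0,0],[0.04,0,-0.16,0,0,0],[0.04,0,-0.16,0,0,0],[0.04,0,-0.16,0,0,0]]]' 0
python3 - <<'E'
from h import *
s=r.sense();print(s["tool_pos"],s["tcp_rot"],s["time"],s["ft_force"],s["finger_gap"])
im,d=r.snapshot("wrist");cv2.imwrite("pics/w5.png",im);W=cloud("wrist",d);np.save("pics/w5W.npy",W)
m=(abs(W[...,0]-591)<60)&(abs(W[...,1]+13)<60)
p=W[m&(W[...,2]>59)&(W[...,2]<66)];print("top",len(p),p.mean(0),(p.min(0)+p.max(0))/2,p.min(0),p.max(0))
for t,z in(("axle",0),("groove",25.5),("stop_home",0)):
    for h in r.landmark_of(t,"wrist")[:2]: print(t,h["conf"],h["pixel"],at_z("wrist",h["pixel"],z))
E
```

```text
time: 8.4
tool_pos: [590.4, -13.8, 31.5]
tcp_rot: [179.8, 0.1, 159.6]
ft_force: [-0.2, -0.1, -0.3]
finger_gap: 85.2
time: 9.4
tool_pos: [552.4, -0.4, 190.6]
tcp_rot: [179.9, 0.1, 159.6]
ft_force: [-0.5, -0.4, 0.6]
finger_gap: 85.0
[552.3688  -0.3882 190.6167] [179.8535   0.1248 159.6303] 9.4 [-0.5142 -0.368   0.5561] 85.02819791614782
top 959 [589.6069 -13.78    61.7125] [590.3903 -14.0667  61.6374] [572.6346 -31.9285  59.0003] [608.1459   3.7952  64.2745]
axle 0.75 [253.7, 202.4] [590.4092 -16.1552   0.    ]
groove 0.57 [258.1, 213.6] [596.4751 -13.1676  25.5   ]
```

View pics/w5.png

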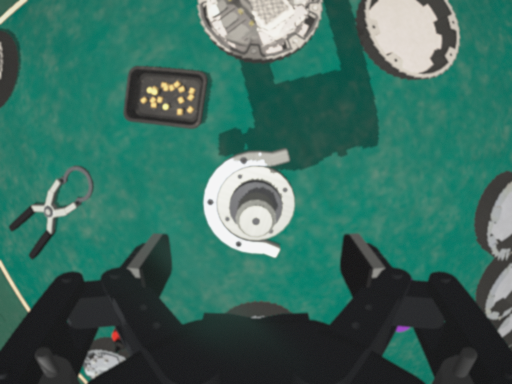

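The foot sits home in the horseshoe (205-295, 150-255), and the fitted axle centre is about (590,-14). Now to a hover over the pliers, which are at wrist (50,210).

```bash
python3 -c "
from h import *
plan([505,-325,190],99)"
```

```text
shift m [-0.069  -0.3207 -0.0008] rotvec [ 0.0022 -0.0008  1.058 ] t 9.6
```

```bash
python3 -m crank '[[[-0.008,-0.037,0,0,0,0.12],[-0.017,-0.08,0,0,0,0.27],[-0.026,-0.12,0,0,0,0.42],[-0.035,-0.16,0,0,0,0.57],[-0.045,-0.21,0,0,0,0.72],[-0.055,-0.26,0,0,0,0.87],[-0.064,-0.30,0,0,0,1.0],[-0.069,-0.321,0,0,0,1.058],[-0.069,-0.321,0,0,0,1.058],[-0.069,-0.321,0,0,0,1.058]]]' 0
python3 - <<'E'
from h import *
s=r.sense();print(s["tool_pos"],s["tcp_rot"],s["time"],s["ft_force"],s["finger_gap"])
im,d=r.snapshot("wrist");cv2.imwrite("pics/w6.png",im);W=cloud("wrist",d);np.save("pics/w6W.npy",W)
for t,z in(("ring_pliers",0),("ring_centre",2),("plier_grip",9)):
    for h in r.landmark_of(t,"wrist")[:2]: print(t,h["conf"],h["pixel"],at_z("wrist",h["pixel"],z))
E
```

```text
time: 10.85
tool_pos: [505.2, -324.2, 188.8]
tcp_rot: [179.9, -0.2, 99.1]
ft_force: [-0.1, 0.7, 0.5]
finger_gap: 85.3
[ 505.1659 -324.1678  188.8056] [179.9336  -0.1611  99.1228] 10.85 [-0.1466  0.6873  0.5094] 85.33462982574717
ring_pliers 0.62 [254.9, 132.5] [ 499.6099 -282.5169    0.    ]
ring_centre 0.82 [251.9, 79.9] [ 487.0831 -225.1439    2.    ]
```

View pics/w6.png

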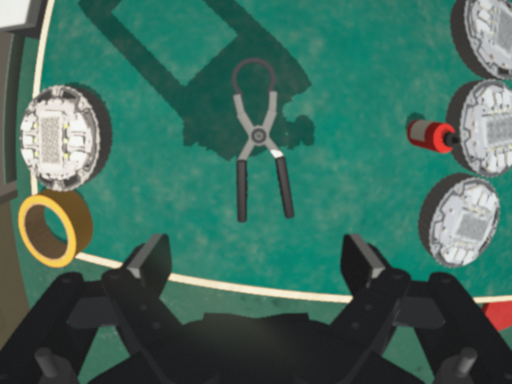

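Pivot near (259,135), ring centre near (254,78), handles ending at (242,220) and (290,215). I'll get the pliers' pose from the depth.

```bash
python3 - <<'E'
from h import *
im=cv2.imread("pics/w6.png");W=np.load("pics/w6W.npy")
m=(W[...,2]>4)&(W[...,2]<30);m[:50]=0;m[235:]=0;m[:,:225]=0;m[:,305:]=0
n,l,st,ce=cv2.connectedComponentsWithStats(m.astype(np.uint8));k=1+np.argmax(st[1:,4]);print(st[k])
mm=l==k;p=W[mm];print("zmax",np.percentile(p[:,2],[5,50,95]))
v=im[mm].astype(float).max(1)
v_,u_=np.nonzero(mm)
print("pivot",at_z("wrist",(258.7,135.5),15))
# handles: rows by dark
hd=p[(v<90)];print(len(hd))
o=np.array([499.5,-283.]);
# ring centroid: reddish dark pixels thin z
for ang in [99]:
    pass
# symmetric-axis: midline of handles at each station along 99deg
a=np.array([np.cos(np.radians(99)),np.sin(np.radians(99))]);b=np.array([-a[1],a[0]])
for lo in range(-105,70,10):
    uu=(p[:,:2]-o)@a;vv=(p[:,:2]-o)@b;s=(uu>lo)&(uu<lo+10)
    if s.sum()>5: print(lo+5,round(vv[s].min(),1),round(vv[s].max(),1),"mid",round((vv[s].min()+vv[s].max())/2,1),"z",round(np.percentile(p[s,2],90),1),s.sum())
cv2.imwrite("pics/c6.png",cv2.resize(im[45:235,190:330],None,fx=3,fy=3))
E
```

```text
[ 231   58   64  165 2966]
zmax [ 4.7306 15.9904 19.2129]
pivot [ 503.9831 -284.2834   15.    ]
1615
-100 9.8 20.0 mid 14.9 z 19.0 23
-90 -44.7 20.0 mid -12.4 z 19.3 156
-80 -43.6 19.8 mid -11.9 z 19.3 169
-70 -40.6 19.6 mid -10.5 z 19.3 186
-60 -39.3 19.5 mid -9.9 z 19.3 188
-50 -37.8 20.6 mid -8.6 z 19.2 197
-40 -35.2 20.4 mid -7.4 z 19.3 197
-30 -34.1 20.3 mid -6.9 z 19.2 195
-20 -31.4 18.1 mid -6.7 z 16.3 193
-10 -24.4 11.7 mid -6.3 z 17.3 232
0 -15.2 10.5 mid -2.3 z 18.0 202
10 -19.2 16.8 mid -1.2 z 16.1 227
20 -22.4 19.0 mid -1.7 z 16.0 200
30 -22.4 21.0 mid -0.7 z 15.4 129
40 -22.3 23.1 mid 0.4 z 15.4 137
50 -22.2 24.9 mid 1.3 z 13.5 94
60 -21.8 26.0 mid 2.1 z 5.9 63
70 -20.7 24.9 mid 2.1 z 5.6 79
```

View pics/c6.png

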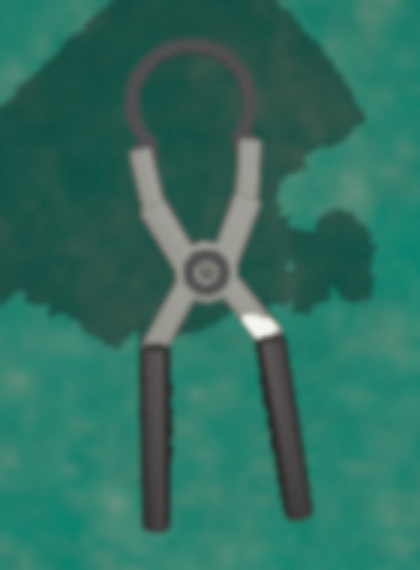

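```bash
python3 -c "
from h import *
plan([517.5,-336.5,4],104.5)"
```

```text
shift m [-0.0144  0.0098  0.1853] rotvec [ 0.0017 -0.0017 -0.094 ] t 11.05
```

```bash
python3 -m crank '[[[-0.014,0.01,0.03,0.0017,-0.0017,-0.094],[-0.0144,0.0098,0.08,0.0017,-0.0017,-0.094],[-0.0144,0.0098,0.12,0.0017,-0.0017,-0.094],[-0.0144,0.0098,0.15,0.0017,-0.0017,-0.094],[-0.0144,0.0098,0.165,0.0017,-0.0017,-0.094],[-0.0144,0.0098,0.165,0.0017,-0.0017,-0.094],[-0.0144,0.0098,0.165,0.0017,-0.0017,-0.094]]]' 0.0
python3 - <<'E'
from h import *
s=r.sense();print(s["tool_pos"],s["tcp_rot"],s["time"],s["ft_force"],s["finger_gap"])
im,d=r.snapshot("wrist");cv2.imwrite("pics/w7.png",im)
plan([517.5,-336.5,3],104.5)
E
```

```text
time: 11.92
tool_pos: [518.7, -337.2, 26.2]
tcp_rot: [179.9, 0.1, 104.5]
ft_force: [0.3, -0.6, -0.3]
finger_gap: 85.1
[ 518.6572 -337.1836   26.1587] [179.9082   0.1196 104.5218] 11.925 [ 0.3066 -0.6024 -0.2697] 85.05555041531261
shift m [ 0.0012 -0.001   0.0234] rotvec [0.0019 0.0024 0.0003] t 11.975
```

View pics/w7.png

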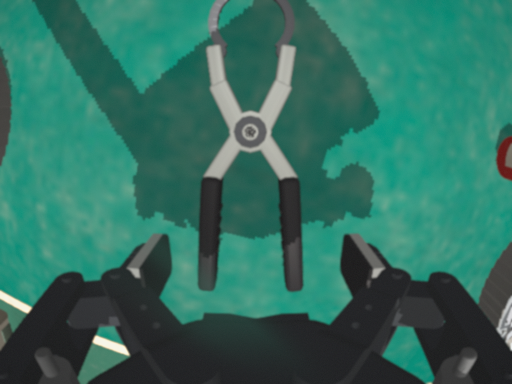

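```bash
python3 -m crank '[[[0,-0.003,0.008,0,0,0],[0,-0.003,0.016,0,0,0],[0,-0.003,0.0225,0,0,0],[0,-0.003,0.0225,0,0,0],[0,-0.003,0.0225,0,0,0]]]' 0.0
python3 -m crank '[[[0,0,0,0,0,0],[0,0,0,0,0,0],[0,0,0,0,0,0],[0,0,0,0,0,0],[0,0,0,0,0,0],[0,0,0,0,0,0],[0,0,0,0,0,0]]]' 1 50
python3 - <<'E'
from h import *
s=r.sense();print(s["tool_pos"],s["tcp_rot"],s["time"],s["ft_force"],s["finger_gap"])
im,d=r.snapshot("wrist");cv2.imwrite("pics/w8.png",im)
E
```

```text
time: 12.6
tool_pos: [515.9, -338.1, 3.8]
tcp_rot: [179.9, 0.1, 104.5]
ft_force: [-0.6, -0.1, 0.3]
finger_gap: 85.3
time: 13.48
tool_pos: [518.0, -339.6, 6.9]
tcp_rot: [179.7, 0.4, 104.5]
ft_force: [-2.1, 1.2, 12.6]
finger_gap: 42.3
[ 517.9571 -339.6415    6.9419] [179.7224   0.359  104.5221] 13.475 [-2.0871  1.1645 12.5775] 42.30875512118295
```

View pics/w8.png

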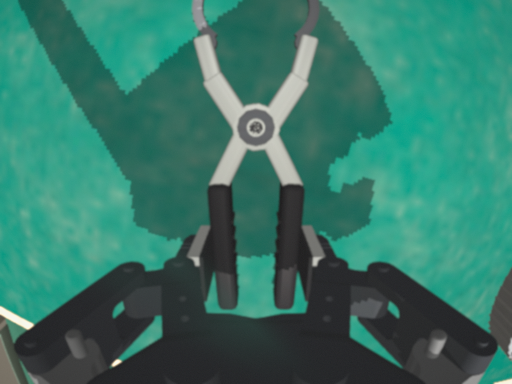

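```bash
python3 -m crank '[[[0,0,-0.01,0,0,0],[0,0,-0.03,0,0,0],[0,0,-0.05,0,0,0],[0,0,-0.08,0,0,0],[0,0,-0.11,0,0,0],[0,0,-0.12,0,0,0],[0,0,-0.12,0,0,0],[0,0,-0.12,0,0,0]]]' - 50
python3 - <<'E'
from h import *
s=r.sense();print(s["tool_pos"],s["tcp_rot"],s["time"],s["ft_force"],s["finger_gap"])
im,d=r.snapshot("wrist");cv2.imwrite("pics/w9.png",im);W=cloud("wrist",d);np.save("pics/w9W.npy",W)
im,d=r.snapshot("side");cv2.imwrite("pics/s9.png",cv2.resize(im[150:330,180:380],None,fx=4,fy=4,interpolation=cv2.INTER_CUBIC)[:600])
T=r.snapshot("top");cv2.imwrite("pics/t9.png",cv2.resize(T[0][130:260,200:400],None,fx=4,fy=4,interpolation=cv2.INTER_CUBIC))
E
```

```text
time: 14.52
tool_pos: [516.4, -338.5, 125.4]
tcp_rot: [179.8, 0.3, 104.5]
ft_force: [0.7, 0.5, -3.3]
finger_gap: 42.1
[ 516.4167 -338.465   125.3702] [179.8046   0.2533 104.5221] 14.525 [ 0.7201  0.5247 -3.2996] 42.08861435543143
```

View pics/w9.png

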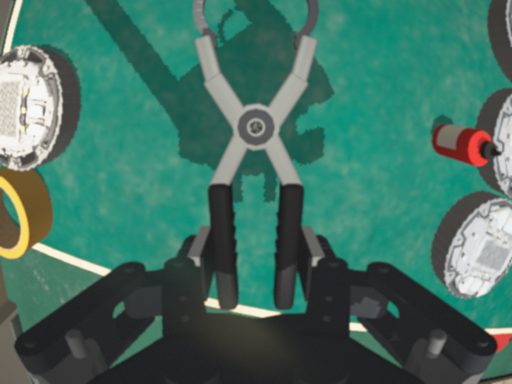

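View pics/s9.png

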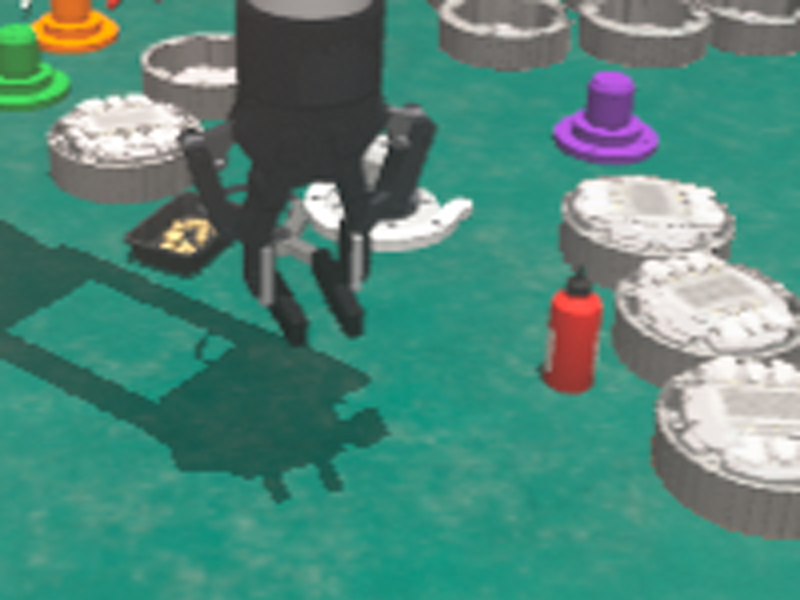

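```bash
python3 - <<'E'
import numpy as np,cv2
from scipy.spatial.transform import Rotation as R
np.set_printoptions(precision=2,suppress=True)
W=np.load("pics/w9W.npy")
p0=np.array([516.42,-338.47,125.37]);Rt=R.from_euler("xyz",[179.80,0.25,104.52],degrees=True)
T=Rt.inv().apply((W-p0).reshape(-1,3)).reshape(W.shape)
m=(T[...,2]<15)&(T[...,2]>-40);m[240:]=0
n,l,st,ce=cv2.connectedComponentsWithStats(m.astype(np.uint8));k=1+np.argmax(st[1:,4]);mm=l==k;print(st[k])
t=T[mm]
for lo in range(20,150,8):
    s=(t[:,0]>lo)&(t[:,0]<lo+8)
    if s.sum()>3:
        q=t[s];print(lo+4,"y",round(q[:,1].min(),1),round(q[:,1].max(),1),"mid",round((q[:,1].min()+q[:,1].max())/2,2),"z med",np.round(np.percentile(q[:,2],[10,50,90]),1),s.sum())
for px in[(256,127)]: 
    print("pivot",T[px[1]-1:px[1]+2,px[0]-1:px[0]+2].reshape(-1,3).mean(0))
q=t[(t[:,0]>62)&(t[:,0]<90)&(abs(t[:,1])>12)]
A=np.c_[q[:,0],q[:,1],np.ones(len(q))];print("jaw plane",np.linalg.lstsq(A,q[:,2],rcond=None)[0])
E
```

```text
[  185     0   142   240 11114]
24 y -22.3 24.2 mid 0.96 z med [-11.2 -10.3  -7.6] 819
32 y -22.1 24.1 mid 0.99 z med [-10.7  -8.4  -6.3] 825
40 y -19.4 21.0 mid 0.83 z med [-7.8 -6.9 -6. ] 723
48 y -15.2 17.1 mid 0.92 z med [-7.8 -6.9 -6.1] 824
56 y -11.2 12.8 mid 0.8 z med [-9.8 -8.6 -6.6] 863
64 y -15.7 17.8 mid 1.04 z med [-9.4 -7.4 -6.2] 1064
72 y -20.8 22.8 mid 0.96 z med [-7.5 -6.7 -5.6] 978
80 y -22.8 25.3 mid 1.25 z med [-7.4 -6.5 -5.3] 799
88 y -25.5 27.3 mid 0.9 z med [-6.9 -6.  -4.8] 619
96 y -27.1 29.5 mid 1.2 z med [-6.9 -5.9 -4.2] 630
104 y -27.1 28.9 mid 0.88 z med [-6.3  3.5  4.9] 387
112 y -30.0 32.0 mid 0.99 z med [3.1 4.1 5. ] 327
120 y -30.7 32.5 mid 0.87 z med [3.3 4.3 5.4] 308
128 y -30.5 31.9 mid 0.73 z med [3.3 4.4 6. ] 50
pivot [59.05  1.19 -9.46]
jaw plane [ 0.04  0.   -9.6 ]
```

```bash
python3 -c "
from h import *
plan([600,-134,125],95)"
```

```text
shift m [0.1771 0.1322 0.    ] rotvec [0.0037 0.004  0.1661] t 14.675
```

```bash
python3 -m crank '[[[0.012,0.009,0,0.0037,0.004,0.02],[0.035,0.026,0,0.0037,0.004,0.05],[0.062,0.046,0,0.0037,0.004,0.08],[0.09,0.067,0,0.0037,0.004,0.11],[0.12,0.09,0,0.0037,0.004,0.14],[0.147,0.11,0,0.0037,0.004,0.166],[0.167,0.125,0,0.0037,0.004,0.166],[0.177,0.132,0,0.0037,0.004,0.166],[0.177,0.132,0,0.0037,0.004,0.166],[0.177,0.132,0,0.0037,0.004,0.166]]]' - 50
python3 - <<'E'
from h import *
s=r.sense();print(s["tool_pos"],s["tcp_rot"],s["time"],s["ft_force"],s["finger_gap"])
im,d=r.snapshot("wrist");cv2.imwrite("pics/w10.png",im);W=cloud("wrist",d);np.save("pics/w10W.npy",W)
im,d=r.snapshot("top");cv2.imwrite("pics/t10.png",cv2.resize(im[110:260,180:380],None,fx=4,fy=4,interpolation=cv2.INTER_CUBIC))
im,d=r.snapshot("side");cv2.imwrite("pics/s10.png",cv2.resize(im[110:260,180:380],None,fx=4,fy=4,interpolation=cv2.INTER_CUBIC))
E
```

```text
time: 15.92
tool_pos: [599.5, -135.0, 124.8]
tcp_rot: [-180.0, 0.0, 95.0]
ft_force: [0.4, -0.5, -1.7]
finger_gap: 42.1
[ 599.4638 -134.9746  124.7865] [-179.9663    0.0166   94.9758] 15.925 [ 0.4194 -0.4755 -1.695 ] 42.05621725337131
```

View pics/w10.png

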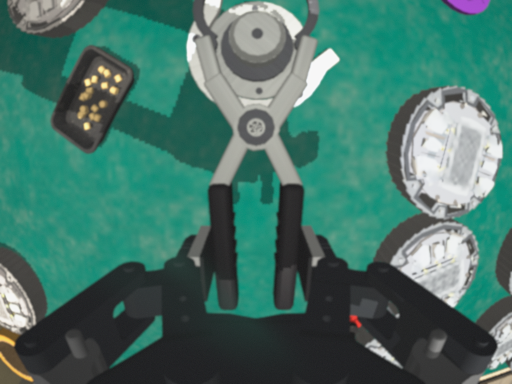

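View pics/t10.png

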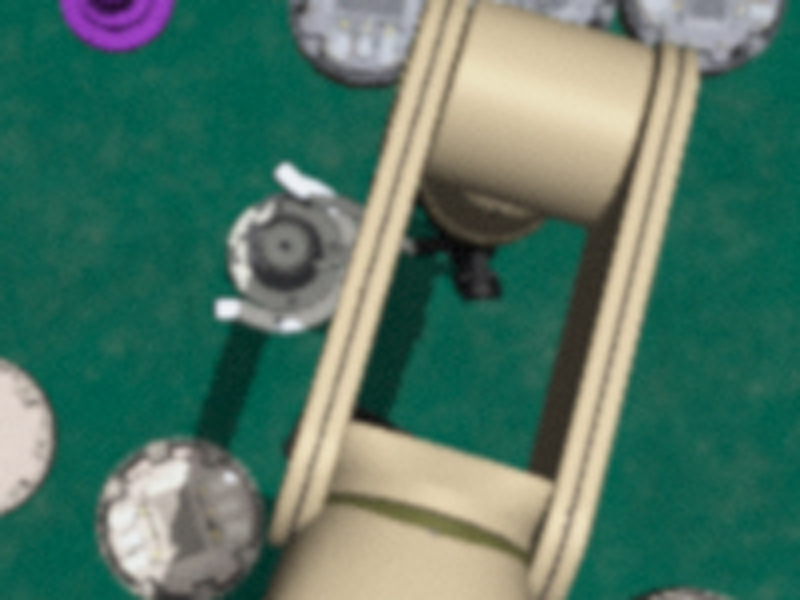

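View pics/s10.png

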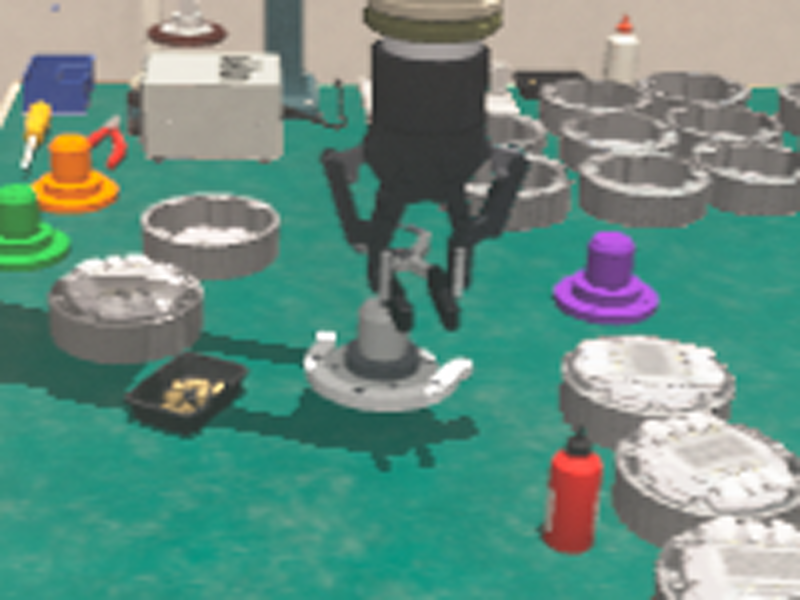

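```bash
cat > meas.py <<'E'
from h import *
from scipy.optimize import least_squares
import sys
np.set_printoptions(precision=2,suppress=True)
s=r.sense();im,d=r.snapshot("wrist");cv2.imwrite(sys.argv[1],im);W=cloud("wrist",d)
print("tcp",s["tool_pos"],s["tcp_rot"],"t",s["time"],s["ft_force"],s["finger_gap"])
Rt=R.from_euler("xyz",s["tcp_rot"],degrees=True)
T=Rt.inv().apply((W-s["tool_pos"]).reshape(-1,3)).reshape(W.shape)
m=(W[...,2]>59)&(W[...,2]<66)&(np.hypot(W[...,0]-590,W[...,1]+14)<26)
p=W[m];t=T[m];print("shaft top",len(p),p.mean(0),"mid",(p.min(0)+p.max(0))/2,"tool mid",(t.min(0)+t.max(0))/2,p.min(0),p.max(0))
m=(T[...,2]>1.5)&(T[...,2]<8)&(T[...,0]>104)&(T[...,0]<140)&(abs(T[...,1])<36)
t=T[m];print("ring pts",len(t),t.min(0),t.max(0),"zmed",np.median(t[:,2]))
for o in(-1,1):
    q=t[np.sign(t[:,1])==o];print(o,len(q),np.median(q,0))
f=least_squares(lambda c:np.hypot(t[:,0]-c[0],t[:,1]-c[1])-c[2],[120,0,27],loss="soft_l1");print("ring fit",f.x)
E
python3 meas.py pics/w11.png
```

```text
tcp [ 599.58 -135.04  125.02] [-179.99    0.01   94.94] t 16.075 [-0.25 -0.78 -2.86] 42.01610826404158
shaft top 1963 [591.19 -15.1   62.16] mid [590.96 -14.32  61.91] tool mid [121.04   1.96  63.09] [572.5  -32.48  59.02] [609.43   3.83  64.8 ]
ring pts 852 [104.12 -30.45   1.62] [126.02  32.69   7.86] zmed 3.9381689306779584
-1 430 [114.56 -26.01   3.85]
1 422 [114.36  28.27   4.02]
ring fit [124.     1.14  29.17]
```

```bash
python3 -m crank '[[[0.001,0.0008,0.012,0,0,0],[0.001,0.0008,0.026,0,0,0],[0.001,0.0008,0.038,0,0,0],[0.001,0.0008,0.046,0,0,0],[0.001,0.0008,0.048,0,0,0],[0.001,0.0008,0.048,0,0,0],[0.001,0.0008,0.048,0,0,0]]]' - 50
python3 meas.py pics/w12.png; python3 -c "
from h import *
im,d=r.snapshot('side');cv2.imwrite('pics/s12.png',cv2.resize(im[160:230,230:310],None,fx=8,fy=8,interpolation=cv2.INTER_CUBIC))"
```

```text
time: 17.0
tool_pos: [600.8, -134.0, 77.7]
tcp_rot: [179.9, 0.0, 94.9]
ft_force: [-0.1, 0.4, -2.2]
finger_gap: 41.6
tcp [ 600.82 -134.02   77.74] [179.94   0.03  94.95] t 17.0 [-0.11  0.41 -2.23] 41.61279354385153
shaft top 2607 [591.37 -18.2   62.12] mid [591.19 -18.29  62.06] tool mid [115.53   0.86  15.62] [572.63 -32.96  59.  ] [609.76  -3.62  65.12]
ring pts 858 [104.05 -30.68   1.64] [126.23  32.66   7.9 ] zmed 3.961859378471919
-1 428 [114.67 -26.07   4.01]
1 430 [114.19  28.17   3.92]
ring fit [123.88   1.06  29.15]
```

View pics/w12.png

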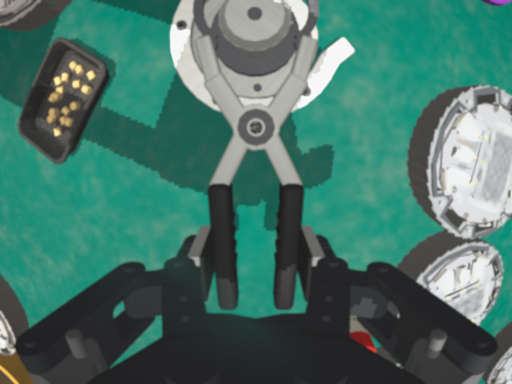

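View pics/s12.png

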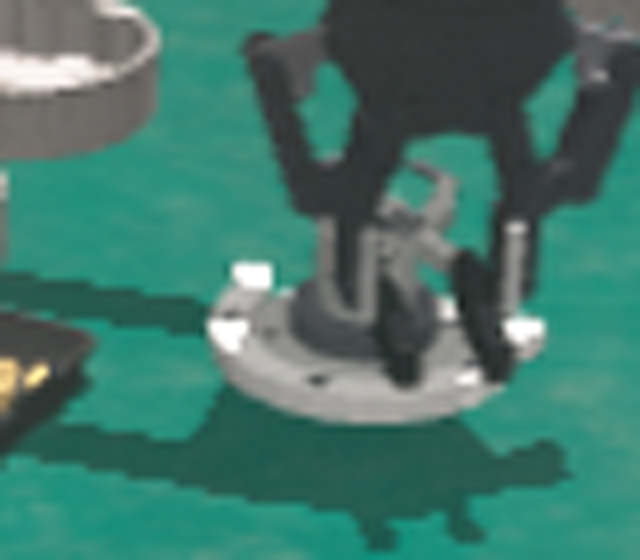

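```bash
python3 - <<'E'
from h import *
s=r.sense();Rt=R.from_euler("xyz",s["tcp_rot"],degrees=True)
for px,z in (((254.5,13.5),62),((255.5,127),None)):
    if z: w=at_z("wrist",px,z)
    else: w=at_z("wrist",px,s["tool_pos"][2]+9.5)
    print(w,Rt.inv().apply(w-s["tool_pos"]))
im=cv2.imread("pics/w12.png");cv2.imwrite("pics/c12.png",cv2.resize(im[0:140,180:330],None,fx=4,fy=4,interpolation=cv2.INTER_CUBIC))
E
```

```text
[591.0026 -14.2404  62.    ] [120.1217   0.6323  15.5748]
[596.7594 -74.9765  87.1356] [59.1025  1.1484 -9.5292]
```

View pics/c12.png

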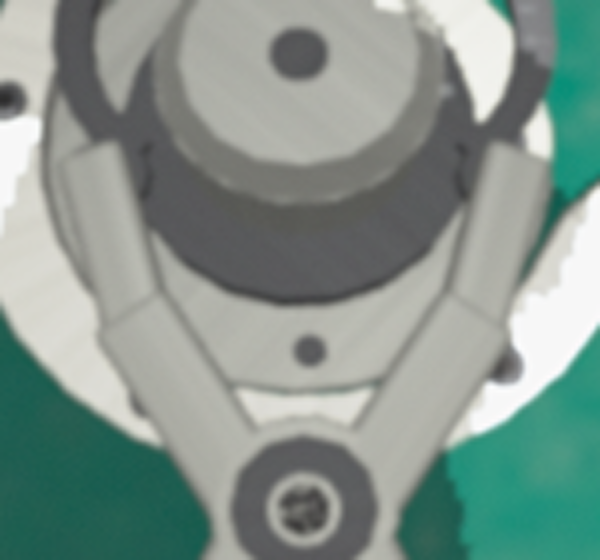

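The shaft's centre hole at (254.5,13.5) maps to tool (120.1, 0.6) mm, and the ring centre is at about (120.6, 1.1). They're aligned, so I'll lower.

```bash
python3 -m crank '[[[0,-0.0004,0.006,0,0,0],[0,-0.0004,0.012,0,0,0],[0,-0.0004,0.018,0,0,0],[0,-0.0004,0.024,0,0,0],[0,-0.0004,0.03,0,0,0],[0,-0.0004,0.03,0,0,0]]]' - 50
python3 -c "
from h import *
plan([600.5,-134,31.6],95)"
```

```text
time: 17.85
tool_pos: [599.8, -133.8, 46.8]
tcp_rot: [-180.0, -0.0, 94.9]
ft_force: [0.0, 0.5, -2.6]
finger_gap: 41.9
shift m [-0.0002  0.0007  0.0152] rotvec [-0.0005 -0.     -0.0009] t 17.85
```

```bash
python3 -m crank '[[[0,0.0003,0.005,0,0,0],[0,0.0003,0.010,0,0,0],[0,0.0003,0.013,0,0,0],[0,0.0003,0.015,0,0,0],[0,0.0003,0.015,0,0,0],[0,0.0003,0.015,0,0,0]]]' - 50
python3 meas.py pics/w13.png; python3 -c "
from h import *
im,d=r.snapshot('side');cv2.imwrite('pics/s13.png',cv2.resize(im[160:230,230:310],None,fx=8,fy=8,interpolation=cv2.INTER_CUBIC))
s=r.sense();Rt=R.from_euler('xyz',s['tcp_rot'],degrees=True)
im=cv2.imread('pics/w13.png');cv2.imwrite('pics/c13.png',cv2.resize(im[0:140,180:330],None,fx=4,fy=4,interpolation=cv2.INTER_CUBIC))"
```

```text
time: 18.6
tool_pos: [600.2, -133.9, 32.0]
tcp_rot: [-180.0, 0.0, 94.9]
ft_force: [-0.5, 0.5, -2.8]
finger_gap: 41.6
tcp [ 600.24 -133.88   31.98] [-179.99    0.01   94.95] t 18.6 [-0.52  0.49 -2.77] 41.614138981640764
shaft top 1387 [592.01 -27.24  61.65] mid [591.72 -26.81  61.87] tool mid [106.66   1.13 -29.9 ] [574.78 -33.03  59.  ] [608.66 -20.59  64.73]
ring pts 884 [104.   -30.45   1.51] [125.9   32.53   7.97] zmed 3.9224432897559804
-1 440 [114.27 -25.95   3.92]
1 444 [113.97  28.15   3.93]
ring fit [124.2    1.08  29.2 ]
```

View pics/c13.png

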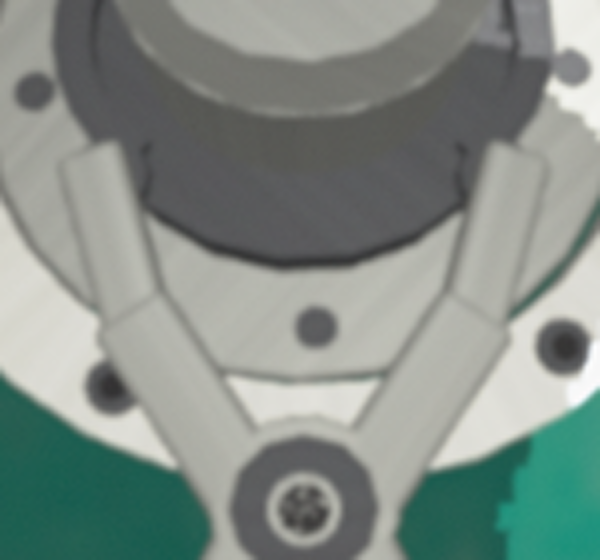

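View pics/s13.png

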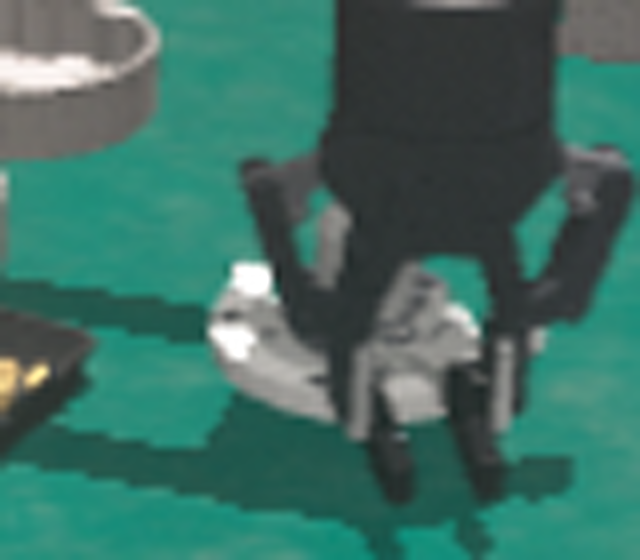

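The ring is around the shaft with no contact force. I'll check its height by depth against the shoulder, then with a gentle touch.

```bash
python3 - <<'E'
from h import *
im,d=r.snapshot("wrist");W=cloud("wrist",d)
def z(u0,u1,v0,v1): q=W[v0:v1,u0:u1,2];return np.round(np.nanpercentile(q,[10,50,90]),2)
# crop/4 + (180,0)
print("shoulder",z(240,270,50,60),"foot",z(248,252,70,76),z(262,276,72,84),"ringL",z(197,203,8,28),"ringR",z(308,314,22,32))
E
python3 -m crank '[[[0,0,0.001,0,0,0],[0,0,0.0015,0,0,0],[0,0,0.0015,0,0,0],[0,0,0.0015,0,0,0]]]' - 50
```

```text
shoulder [21.51 22.52 23.43] foot [ 9.55 10.2  11.08] [ 9.72 10.61 11.46] ringL [27.21 28.09 29.07] ringR [27.05 28.12 29.02]
time: 19.25
tool_pos: [600.2, -133.9, 30.5]
tcp_rot: [-180.0, 0.0, 95.0]
ft_force: [0.3, -0.5, -2.7]
finger_gap: 42.2
```

```bash
python3 -m crank '[[[0,0,0.0005,0,0,0],[0,0,0.001,0,0,0],[0,0,0.001,0,0,0]]]' - 50
python3 -m crank '[[[0,0,0.0005,0,0,0],[0,0,0.001,0,0,0],[0,0,0.001,0,0,0]]]' - 50
```

```text
time: 19.62
tool_pos: [600.3, -133.9, 29.5]
tcp_rot: [-180.0, 0.0, 94.9]
ft_force: [-0.8, -0.2, -2.2]
finger_gap: 42.0
time: 20.0
tool_pos: [600.4, -134.0, 28.6]
tcp_rot: [180.0, 0.0, 94.9]
ft_force: [0.7, -0.6, -1.5]
finger_gap: 41.8
```

```bash
python3 -m crank '[[[0,0,0.0005,0,0,0],[0,0,0.001,0,0,0],[0,0,0.001,0,0,0]]]' - 50
python3 meas.py pics/w14.png | grep -v shaft
```

```text
time: 20.38
tool_pos: [600.4, -134.1, 27.6]
tcp_rot: [180.0, 0.0, 94.9]
ft_force: [-0.8, -1.0, 0.2]
finger_gap: 41.7
tcp [ 600.39 -134.1    27.64] [179.99   0.02  94.95] t 20.375 [-0.8  -1.05  0.18] 41.748304343650105
ring pts 1270 [104.   -30.73   1.5 ] [125.48  32.69   7.78] zmed 4.754154913076508
-1 611 [112.86 -21.59   4.83]
1 659 [113.17  23.72   4.69]
ring fit [127.25   1.08  26.77]
```

```bash
python3 -m crank '[[[0,0,-0.0015,0,0,0],[0,0,-0.003,0,0,0],[0,0,-0.003,0,0,0],[0,0,-0.003,0,0,0]]]' - 50
python3 meas.py pics/w15.png; python3 - <<'E'
from h import *
im,d=r.snapshot("wrist");W=cloud("wrist",d)
def z(u0,u1,v0,v1): q=W[v0:v1,u0:u1,2];return np.round(np.nanpercentile(q,[10,50,90]),2)
print("shoulder",z(240,270,50,60),"ringL",z(197,203,8,28),"ringR",z(308,314,22,32),"handle L/R",z(216,226,195,230),z(284,294,195,230),"jaw",z(202,210,42,70),z(300,310,45,70))
T=r.snapshot("top")[0];cv2.imwrite("pics/t15.png",cv2.resize(T[110:260,180:380],None,fx=4,fy=4,interpolation=cv2.INTER_CUBIC))
for t in("axle","stop_home","ring_centre","groove"):
  print(t,[(h["conf"],h["pixel"]) for h in r.landmark_of(t,"top")[:3]])
E
```

```text
time: 20.92
tool_pos: [600.3, -134.0, 30.5]
tcp_rot: [180.0, 0.0, 94.9]
ft_force: [0.2, -1.0, -2.5]
finger_gap: 41.6
tcp [ 600.3  -134.02   30.52] [180.     0.02  94.94] t 20.925 [ 0.2  -1.04 -2.48] 41.64799277477783
shaft top 1267 [592.03 -27.6   61.59] mid [591.89 -27.49  61.77] tool mid [106.22   1.18 -31.29] [576.   -33.72  59.01] [607.79 -21.26  64.53]
ring pts 1288 [104.02 -30.62   1.74] [126.19  32.66   8.  ] zmed 4.435460051791552
-1 637 [113.77 -24.68   4.34]
1 651 [113.95  26.78   4.55]
ring fit [126.47   0.99  28.89]
shoulder [21.55 22.48 23.25] ringL [25.62 26.71 27.71] ringR [25.39 26.67 27.35] handle L/R [40.82 41.57 42.27] [40.49 41.39 42.19] jaw [35.99 36.81 37.61] [35.92 36.79 37.71]
axle [(0.84, [128.5, 265.3]), (0.74, [209.8, 106.2]), (0.69, [172.2, 277.2])]
stop_home [(0.48, [250.6, 172.5])]
ring_centre [(0.76, [253.3, 170.6])]
groove [(0.96, [171.1, 274.9]), (0.73, [125.3, 265.7]), (0.65, [250.5, 174.0])]
```

View pics/t15.png

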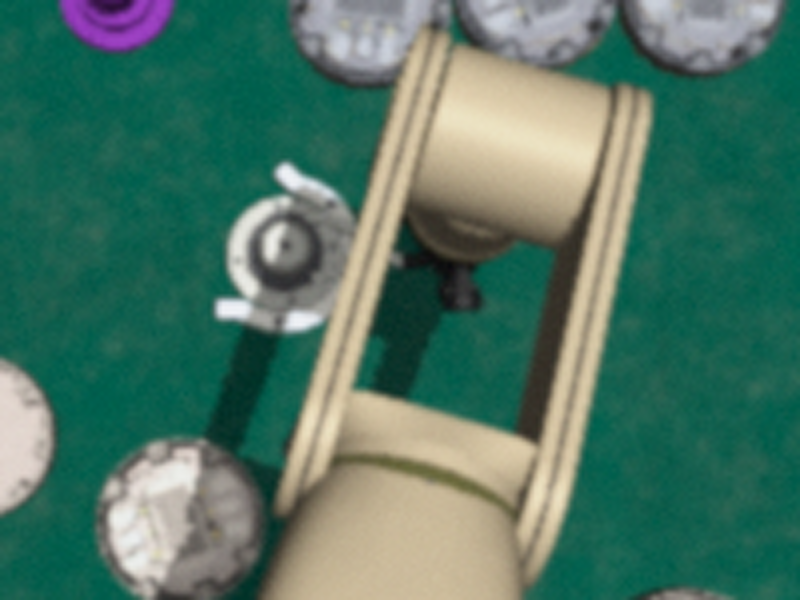

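View pics/w15.png

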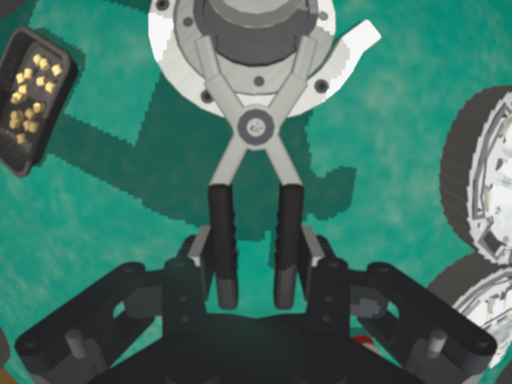

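```bash
python3 -m crank '[[[0,0,-0.0008,0,0,0],[0,0,-0.0008,0,0,0],[0,0,-0.0008,0,0,0],[0,0,-0.0008,0,0,0],[0,0,-0.0008,0,0,0],[0,0,-0.0008,0,0,0]]]' - 50
python3 - <<'E'
from h import *
for i in range(3):
    s=r.sense();print(s["tool_pos"],s["tcp_rot"],s["ft_force"],s["finger_gap"],np.abs(s["qd"]).max());im=r.snapshot("side")[0]
cv2.imwrite('pics/s16.png',cv2.resize(im[150:260,180:380],None,fx=4,fy=4,interpolation=cv2.INTER_CUBIC))
E
```

```text
time: 22.02
tool_pos: [600.4, -134.1, 31.4]
tcp_rot: [180.0, 0.0, 94.9]
ft_force: [0.4, 1.0, -3.1]
finger_gap: 41.7
[ 600.3809 -134.0985   31.4387] [179.9896   0.0234  94.9439] [ 0.3606  1.0317 -3.1032] 41.715722522198654 0.1486713285403385
[ 600.3768 -134.0783   31.4185] [179.9925   0.023   94.9465] [-0.8736  0.0155 -2.1874] 42.2097459820129 0.10452204961807782
[ 600.381  -134.1071   31.4455] [179.9907   0.0233  94.9403] [ 0.0982 -0.4838 -2.799 ] 41.69011193476571 0.11937777066969076
```

View pics/s16.png

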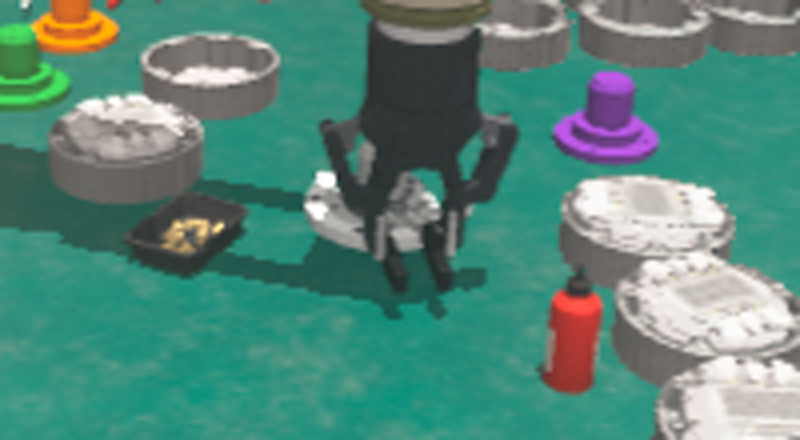

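The pliers are still, held squeezed and level, and the bystanders haven't moved. Handing in.

```bash
python3 -c "
from bench import r
print(r.hand_in())"
```

```text
the job is handed in; nothing more can be done
None
```

The job is handed in; no verdict comes back, so the result below rests on my own checks.

I gripped the steel axle by its shaft and slid it into the horseshoe until about 10 N of contact showed it was against the stop. I then released it, squeezed the pliers with 50 N, lifted them, and lowered the open ring over the shaft to the groove.

**Last checks:**
- **Grip:** the fingers stood at about 42 mm, so the pliers are past their 48 mm stop and still squeezed. The arm was at rest and the wrist force was about 3 N, roughly the weight of the pliers.
- **Ring position:** it was within about 1 mm of the shaft axis. The pliers sloped about 0.02 rad down toward the ring, inside the 0.12 rad limit.
- **Axle and bystanders:** the axle was about 1 mm from my fitted home point after release. It was still in the horseshoe in the last top view. The bystanders showed no movement in the last side view.

**Disagreement:** the height measurements did not fully agree. Touching the shoulder put the ring's mid height about 1 mm above the groove's middle. Reading the ring itself in the depth picture put it about 0.5 mm below, and a reading through the jaws and handles put it 1.5 to 2 mm below. I set the height between them, and all three are within the 3 mm tolerance.

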